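# Find the stamped parts bin and push it into the dispatch lane

### The arm

A 6-joint arm with a two-finger parallel gripper is mounted at the origin on the work surface. World frame = base frame: x ahead of the robot, y to its left, z up, the work surface at z = 0. Lengths are in m, angles in rad, forces in N, time in s.
With the tool pointing down it reaches from about 0.375 to 0.75 m from the base axis. Payload 9 kg.
Tool frame: the origin (TCP) lies at the very end of the fingers, on their centre line; the grasp point (between the pads) lies 19 mm behind it; z points along the fingers, y is the line along which they close (so a half turn about z gives the same grasp; the last joint's range is limited). The gripper opens to 85 mm and grips with 20 to 120 N. Pads are 22 mm wide; open, the fingers measure 114 mm over their backs; the gripper's body (76 mm by 85 mm) begins 54 mm behind the grasp point. The pads swing forward as they close: fully open they stand 13 mm farther back than shut.
Start: joints at [-1.554, 0.104, 0.097, 1.564, 0, 1.353], TCP at [0.14, -0.584, 0.231] pointing down, gripper open.
Joint ranges: [-2.99, 2.99], [-0.84, 1.86], [-1.1, 1.16], [-1.84, 2.11], [-1.51, 1.56], [-3.14, 3.14]. Speed limits (rad/s): [2.22, 2.22, 2.57, 3.14, 3.14, 3.14].

### API

Orientations are given as a unit quaternion [w, x, y, z].
In Python, from workcell import robot gives the robot as it stands. The module is installed in compiled form; this text tells all that it offers. Calls block until the motion is done:
- robot.reach(position, orientation): joint-space move of the TCP to a pose.
- robot.move_l(position, rotation=None, vel=0.15): straight line of the TCP; rotation=None keeps the orientation; vel is the mean speed in m/s.
- robot.movej(angles): joint-space move.
- robot.open() and robot.close_gripper(grasp_force=None): open the fingers fully, or close them until they stop; grasp_force is the grip in N (None keeps the last).
- robot.hold(seconds).
- robot.solve_ik(position, orientation): joint angles nearest the present ones, or None.
- robot.state(): the state.
- robot.read_camera(name): name is "scene" or "top" or "wrist"; returns a dict with "frame" (480x640x3 uint8, red, green, blue), "range_z" (480x640 float32, m along the optical axis (not along the pixel's ray), 0 where there is no reading), "K" (3x3 intrinsics, pixels), "rvec" (rotation vector, rad) and "tvec" (3), from world to camera coordinates, as OpenCV has them; the wrist camera has in their place "mount" (4x4, takes a point from camera to tool coordinates, whose origin is the TCP and whose axes are the flange's). Camera axes: x right, y down, z forward; pixel columns grow to the right and rows downward; lengths in m; the calibration is good to about 2 mm. A picture is of the moment at which its call begins: read the wrist's pose just before it.
A pose or a line that the arm cannot do raises robot.IKError and nothing moves.
- robot.finish_job(): hands the job in; it is judged then, once.
The state is a dict: "time_s": time; "q": joint angles; "joint_vel": joint speeds; "tau": joint torques, N m; "tool_pos": TCP position; "tool_rot": TCP orientation; "force": force on the tool from outside, world axes, zero at the start; "ft_torque": the same for the moment, N m; "width": finger opening in m; "finger_force": force on a finger pad.
Only numpy, scipy, OpenCV 4.12 (cv2) and the standard library are available. Lean on these libraries where they do the work, as an engineer would, in place of code of your own. Each camera call takes 0.05 s, during which the arm holds its last target. There are 200 camera calls.

### The job

Two empty orange bins have come back to the hose bench, and one of them has a round white stamp under its base: using only light touches and pushes of the fingers, gripping and lifting nothing, tip both bins over towards the robot onto their backs so that their bases show. Then push the stamped bin sideways along the bench, still on its back, until it lies wholly between the two yellow lines of the dispatch lane with its stamp facing the rollers. Leave the plain bin lying on its back clear of the lane, and do not disturb anything else on the bench.

Things in the scene. Friction and masses are not known exactly. Their poses are not given: they have to be found in the camera images.
- stamped_bin: Empty orange picking bin, open top, walls 4 mm, 0.2 to 0.35 kg; round white stamp, 70 mm, under its base. Origin: centre of the underside; x from back to front, z up. Base 100 (x) x 130 (y) mm. Back wall at x = -50, upright, 110 high, 130 wide. Sides 110 high for the rear 60 mm, then sloping down to the 45 mm high front, which leans out to x = +72. Starts upright, back towards the robot.
- plain_bin: The other orange bin: same shape, size, frame and weight range, nothing under its base. One bin stands to the robot's left of the lane, the other to its right, either way round. On its back a bin is 110 mm long, 130 wide, 122 high at most; its x axis points up, its z axis towards the robot, and its base stands upright facing away from the robot.
- stamped_bin_centre (a point): Centre of the stamped bin, 55 mm above its underside; 55 mm over the bench when upright, 50 mm when on its back. Pushing a bin on its back takes 2 to 4 N; pushed below 50 mm height, level with its centre of mass (40 mm from the base along the bin's z), it slides without tipping over or turning much.
- plain_bin_centre (a point): Centre of the plain bin, 55 mm above its underside. The bench is covered in rubber: a pull of 1 to 3 N towards the robot by a fingertip inside a bin, 25 mm below the top of its back wall, turns the bin about that wall's lower edge without sliding; past about 52 degrees it falls onto its back by itself.
- stamped_bin_foot1 (a point): Stamped bin: lower corner of the outer face of the back wall at the bin's +y side (bin frame x = -50, y = +65, z = 0 mm); on the bench when the bin lies on its back.
- stamped_bin_foot2 (a point): Stamped bin: lower corner of the outer face of the back wall at the bin's -y side (bin frame x = -50, y = -65, z = 0 mm); on the bench when the bin lies on its back.
- stamped_bin_rim1 (a point): Stamped bin: upper corner of the outer face of the back wall at the bin's +y side (bin frame x = -50, y = +65, z = 110 mm); on the bench when the bin lies on its back.
- stamped_bin_rim2 (a point): Stamped bin: upper corner of the outer face of the back wall at the bin's -y side (bin frame x = -50, y = -65, z = 110 mm); on the bench when the bin lies on its back.
- lane: Dispatch lane, fixed: two yellow tape lines on the bench, flat, each 24 mm wide, inner edges 190 mm apart, running along the lane's x axis (away from the robot) from x = -230 to +190 mm of the lane frame, towards a low aluminium roller track (250 mm wide, 65 mm high) that begins at lane x = +219 mm. Origin: on the bench midway between the lines. y across the lane, to the robot's left.
- adapter: Bystander: brass hose adapter, 50 mm tall, 31 mm across, standing beyond the left-hand bin. Origin: centre of its underside.
- hose_end: Bystander: steel hose end fitting with a hexagon foot, 56 mm tall, 35 mm across, standing beyond the right-hand bin. Origin: centre of its underside.
- ferrule: Bystander: brass ferrule (short tube), 32 mm across, 38 mm tall, standing on the robot's right. Origin: centre of its underside.
- spray_can: Bystander: white and blue spray can with a red cap, 54 mm across, 170 mm tall, standing on the robot's left. Origin: centre of its underside.
- wrench: Bystander: steel open-end wrench, about 170 mm long, lying flat on the robot's right, near side.
- tape_roll: Bystander: roll of yellow tape, 90 mm across, 22 mm tall, lying flat on the robot's left, near side. Origin: centre of its underside.
- crimp_die: Bystander: dark steel crimping die, 34 x 26 x 46 mm, standing beyond the right-hand bin, on the robot's right. Origin: centre of its underside.

How it is judged:
By the outcome, as a careful person would: the job done as asked, in the order asked, and still so for the second after the job is handed in, with the robot touching nothing.
It also fails if it takes over 64 s, if anything falls off the work surface, if the arm or the gripper's body presses on something with over 40 N, if the wrist force passes 120 N, or if a joint passes its speed limit or range.

## Working session

There is one attempt and no reset: what is moved stays moved. The work goes in short steps, each a Python script; the robot and the scene stay as the last script left them, time stands still between calls to the robot, and variables do not carry over. Pictures are saved under pics/ and viewed, at most 10 in all, crops included, and the job is handed in when it is done.

```bash
mkdir -p pics; cat > h.py <<'E'
from workcell import robot
import numpy as np, cv2
def shot(name,fn=None):
    d=robot.read_camera(name)
    if fn: cv2.imwrite('pics/'+fn,d['frame'][:,:,::-1])
    return d
def cloud(d):
    K=d['K'];z=d['range_z'];v,u=np.mgrid[:480,:640]
    P=np.stack([(u-K[0,2])/K[0,0]*z,(v-K[1,2])/K[1,1]*z,z],-1)
    R=cv2.Rodrigues(np.array(d['rvec'],float))[0]
    W=(P-np.array(d['tvec']).ravel())@R
    W[z==0]=np.nan
    return W
E
python3 - <<'E'
from h import *
for n in('top','scene'):
    d=shot(n,n+'1.png');np.savez(n+'1.npz',W=cloud(d),f=d['frame'])
s=robot.state();print(s['time_s'],s['tool_pos'],s['tool_rot'],s['force'])
E
```

```text
0.1 [ 0.13958444 -0.58322547  0.23058546] [-6.11337698e-04  9.93116644e-01  1.17127935e-01  6.32278149e-05] [ 0.42485172 -0.44060745  0.09732874]
```

View pics/top1.png

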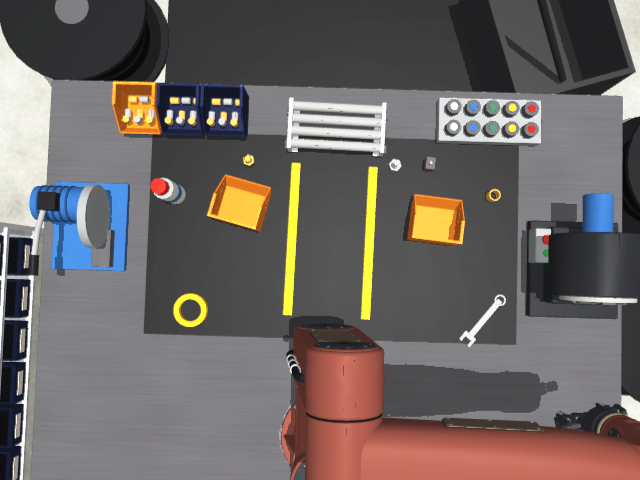

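View pics/scene1.png

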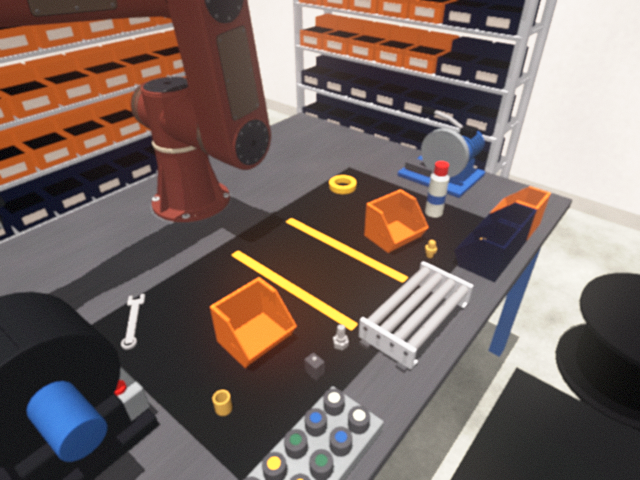

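The top view shows the left bin at about (240,203), turned slightly, and the right bin at (436,219). The yellow lines are at columns ~291 and ~370, and the rollers are at (336,127). Next I measure the bins, lane and bystanders.

```bash
cat > m.py <<'E'
from h import *
t=np.load('top1.npz');W=t['W'];f=t['f']
hsv=cv2.cvtColor(f,cv2.COLOR_RGB2HSV)
v,u=np.mgrid[:480,:640]
H,S,V=[hsv[...,i].astype(int) for i in range(3)]
print('ground z',np.nanmedian(W[220:300,310:350,2]))
y=(H>26)&(H<34)&(S>150)&(V>120)&(v>155)&(v<325)
for a,b in((275,305),(355,385)):
    m=y&(u>a)&(u<b); P=W[m]; P=P[~np.isnan(P[:,0])]
    l=cv2.fitLine(P[:,:2].astype(np.float32),cv2.DIST_HUBER,0,.01,.01).ravel()
    print('line',l,P.min(0),P.max(0))
for n,(u0,u1,v0,v1) in dict(L=(200,278,165,240),R=(400,472,185,250)).items():
    m=(u>=u0)&(u<u1)&(v>=v0)&(v<v1)&(H>8)&(H<24)&(S>150)
    P=W[m];P=P[~np.isnan(P[:,0])]
    print(n,len(P),P.min(0),P.max(0))
    b=P[(P[:,2]>.003)]
    print(' all',cv2.minAreaRect(b[:,:2].astype(np.float32)))
    r=P[P[:,2]>.1]; print(' rim',len(r),cv2.minAreaRect(r[:,:2].astype(np.float32)))
    fl=P[P[:,2]<.012]; print(' floor',len(fl),cv2.minAreaRect(fl[:,:2].astype(np.float32)))
for n,(a,b,c,d) in dict(adapter=(240,258,152,168),hose=(387,403,156,173),die=(422,438,154,173),ferr=(484,503,186,204),can=(148,190,174,206),tape=(168,212,288,332),wrench=(455,512,290,350),roll=(285,388,95,160)).items():
    P=W[c:d,a:b].reshape(-1,3);P=P[P[:,2]>.006];print(n,P.min(0).round(3),P.max(0).round(3))
E
python3 m.py
```

```text
ground z 0.0008485562418658543
line [ 0.9997003  -0.02448038  0.5298579   0.11219282] [ 0.32362042  0.09653557 -0.01004388] [0.74160268 0.12855172 0.01675433]
line [ 0.99969965 -0.02450758  0.5246268  -0.10175478] [ 0.31714143 -0.11839738 -0.01333288] [ 0.7373883  -0.08509537  0.01479338]
L 2401 [ 0.54790562  0.17091278 -0.01259613] [0.72992692 0.34820123 0.11665165]
 all ((0.6482079029083252, 0.25277137756347656), (0.1563022881746292, 0.16870132088661194), 75.7372055053711)
 rim 194 ((0.5964941382408142, 0.2539767622947693), (0.13131965696811676, 0.06793156266212463), 75.79922485351562)
 floor 1331 ((0.6290048956871033, 0.2592734694480896), (0.15825697779655457, 0.127956822514534), 75.83721160888672)
R 2429 [ 0.52551044 -0.36345822 -0.01578891] [ 0.66542535 -0.20479876  0.12222495]
 all ((0.5949200391769409, -0.2823438048362732), (0.14387521147727966, 0.12957744300365448), 84.20439910888672)
 rim 246 ((0.5654631853103638, -0.27312833070755005), (0.13089022040367126, 0.0694158598780632), 83.57040405273438)
 floor 1267 ((0.5951551795005798, -0.2879570722579956), (0.1529139131307602, 0.12990602850914001), 84.45545959472656)
adapter [0.725 0.214 0.006] [0.767 0.258 0.056]
hose [ 0.724 -0.187  0.006] [ 0.764 -0.148  0.062]
die [ 0.726 -0.284  0.006] [ 0.776 -0.242  0.054]
ferr [ 0.645 -0.465  0.006] [ 0.693 -0.415  0.045]
can [0.613 0.399 0.006] [0.7   0.511 0.176]
tape [0.27  0.323 0.006] [0.389 0.443 0.037]
wrench [ 0.245 -0.495  0.006] [ 0.408 -0.343  0.019]
roll [ 0.752 -0.144  0.006] [0.939 0.14  0.078]
```

```bash
cat >> h.py <<'E'
from scipy.spatial.transform import Rotation as Ro
Z=np.array([0,0,1.])
def quat(d,b,s=1):
    """fingers down, leaning so the tips lead along horizontal d by angle b; closing axis s*(Z x d)"""
    d=np.array([d[0],d[1],0])/np.hypot(d[0],d[1])
    z=-np.cos(b)*Z+np.sin(b)*d; y=s*np.cross(Z,d); x=np.cross(y,z)
    q=Ro.from_matrix(np.stack([x,y,z],1)).as_quat()
    return q[[3,0,1,2]]
BINS=dict(L=((.5645,.262),-14.2),R=((.533,-.2695),-6.2))
def tip_path(n,s):
    e,a=BINS[n];a=np.radians(a);ex=np.array([np.cos(a),np.sin(a),0]);e=np.array([*e,0])
    P=[(e+.027*ex+.19*Z,quat(ex,0,s)),(e+.027*ex+.085*Z,quat(ex,0,s))]
    for t in np.radians([0,12,24,36,48,58,64]):
        r=np.array([.014,.085]);c,si=np.cos(t),np.sin(t)
        P.append((e+(c*r[0]-si*r[1])*ex+(si*r[0]+c*r[1])*Z,quat(ex,.65*t,s)))
    d=-np.sin(.65*t)*ex*-1-np.cos(.65*t)*Z
    P.append((P[-1][0]-.13*d,P[-1][1]))
    return P
E
python3 - <<'E'
from h import *
for n in 'RL':
  for s in(1,-1):
    for p,q in tip_path(n,s):
        j=robot.solve_ik(p,q); print(n,s,p.round(3),None if j is None else np.round(j,2))
for y in(.36,.2,.1,-.1,-.2,-.36):
  for sg in(1,-1):
    for s in(1,-1):
      j=robot.solve_ik([.49,y,.035],quat((0,sg),.6,s)); print(y,sg,s,None if j is None else np.round(j,2))
E
```

```text
R 1 [ 0.56  -0.272  0.19 ] [-0.66  0.17  0.09  1.49  0.   -0.55]
R 1 [ 0.56  -0.272  0.085] [-0.66  0.2  -0.07  1.31  0.   -0.55]
R 1 [ 0.547 -0.271  0.085] [-0.67  0.16 -0.11  1.3   0.   -0.57]
R 1 [ 0.529 -0.269  0.086] [-0.73 -0.05 -0.33  1.18  0.08 -0.62]
R 1 [ 0.511 -0.267  0.083] [-0.8  -0.26 -0.54  1.07  0.17 -0.68]
R 1 [ 0.495 -0.265  0.077] [-0.88 -0.46 -0.74  0.99  0.28 -0.73]
R 1 [ 0.48  -0.264  0.067] [-0.98 -0.66 -0.94  0.92  0.41 -0.79]
R 1 [ 0.469 -0.263  0.057] None
R 1 [ 0.463 -0.262  0.05 ] None
R 1 [ 0.377 -0.253  0.147] None
R -1 [ 0.56  -0.272  0.19 ] [-0.66  0.17  0.09  1.49  0.    2.59]
R -1 [ 0.56  -0.272  0.085] [-0.66  0.2  -0.07  1.31  0.    2.59]
R -1 [ 0.547 -0.271  0.085] [-0.67  0.16 -0.11  1.3   0.    2.58]
R -1 [ 0.529 -0.269  0.086] [-0.73 -0.05 -0.33  1.18  0.08  2.52]
R -1 [ 0.511 -0.267  0.083] [-0.8  -0.26 -0.54  1.07  0.17  2.47]
R -1 [ 0.495 -0.265  0.077] [-0.88 -0.46 -0.74  0.99  0.28  2.41]
R -1 [ 0.48  -0.264  0.067] [-0.98 -0.66 -0.94  0.92  0.41  2.35]
R -1 [ 0.469 -0.263  0.057] None
R -1 [ 0.463 -0.262  0.05 ] None
R -1 [ 0.377 -0.253  
[... 1697 characters left out ...]
 -0.47  1.36  0.54  1.09]
0.1 -1 1 [ 0.27  0.17 -0.29  1.29 -0.58  1.9 ]
0.1 -1 -1 [ 0.27  0.17 -0.29  1.29 -0.58 -1.24]
-0.1 1 1 [-0.74  0.28 -0.2   1.53  0.43 -2.41]
-0.1 1 -1 [-0.74  0.28 -0.2   1.53  0.43  0.74]
-0.1 -1 1 [-0.12 -0.14 -0.6   1.02 -0.6   1.43]
-0.1 -1 -1 [-0.12 -0.14 -0.6   1.02 -0.6  -1.72]
-0.2 1 1 [-0.86  0.45  0.01  1.61  0.38 -2.52]
-0.2 1 -1 [-0.86  0.45  0.01  1.61  0.38  0.62]
-0.2 -1 1 [-0.33 -0.21 -0.67  0.89 -0.56  1.18]
-0.2 -1 -1 [-0.33 -0.21 -0.67  0.89 -0.56 -1.96]
-0.36 1 1 [-1.01  0.8   0.49  1.78  0.31 -2.66]
-0.36 1 -1 [-1.01  0.8   0.49  1.78  0.31  0.48]
-0.36 -1 1 [-0.62 -0.15 -0.63  0.71 -0.48  0.86]
-0.36 -1 -1 [-0.62 -0.15 -0.63  0.71 -0.48 -2.28]
```

```bash
sed -i 's/\.65\*t/.3*t/g; s/48,58,64\]/48,56,61]/; s/P\[-1\]\[0\]-.13\*d,/P[-1][0]+.13*Z-.03*ex,/' h.py
cat >> h.py <<'E'
def tip(n,s):
    P=tip_path(n,s)
    for p,q in P: assert robot.solve_ik(p,q) is not None,p
    robot.reach(*P[0]); robot.move_l(*P[1],vel=.12)
    for p,q in P[2:-1]:
        robot.move_l(p,q,vel=.06); print(robot.state()['force'].round(2))
    robot.move_l(*P[-1],vel=.12)
    st=robot.state();print(st['time_s'],st['force'].round(2))
E
python3 - <<'E'
from h import *
robot.close_gripper(20); print(robot.state()['time_s'])
for n,s in(('R',1),('L',1)):
    for p,q in tip_path(n,s):
        j=robot.solve_ik(p,q)
        if j is None: print('bad',n,p)
tip('R',1)
d=shot('scene','scene2.png');np.savez('scene2.npz',W=cloud(d),f=d['frame'])
E
```

```text
0.8667
[1.42 0.57 0.82]
[ 1.42  0.52 -0.32]
[0.85 1.45 0.33]
[-0.01  0.2   0.33]
[-0.56  0.07  0.36]
[-0.68  0.47  0.02]
[-0.09 -0.55 -0.09]
7.8417 [-0.23 -0.24 -0.77]
```

View pics/scene2.png

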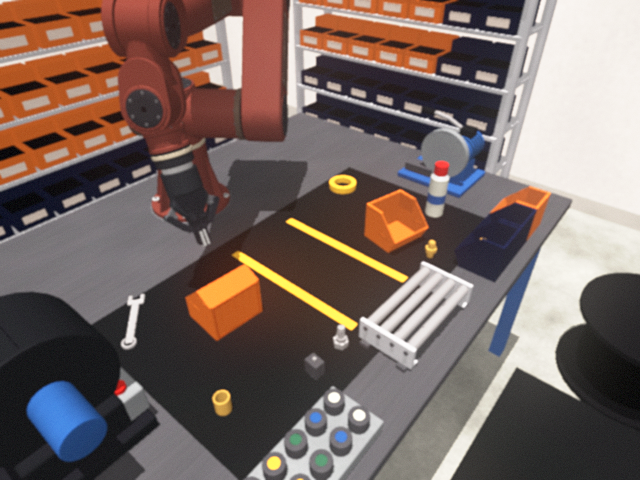

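The right bin is on its back at about (225,300). Its base at (228,312) is plain, so the left bin should be the stamped one. Tipping that one next.

```bash
python3 - <<'E'
from h import *
tip('L',1)
d=shot('scene','scene3.png')
np.savez('scene3.npz',W=cloud(d),f=d['frame'])
d=shot('top','top3.png');np.savez('top3.npz',W=cloud(d),f=d['frame'])
print(robot.state()['tool_pos'])
a=cv2.imread('pics/scene3.png')[130:370,150:450];b=cv2.imread('pics/top3.png')[140:340,140:480]
c=np.zeros((600,800,3),np.uint8);c[:320,:400]=cv2.resize(a,(400,320));c[320:600,:476]=cv2.resize(b,(476,280));cv2.imwrite('pics/c3.png',c)
E
```

```text
[ 2.65 -0.04  0.21]
[1.33 0.13 0.42]
[ 0.92 -0.7   0.31]
[-0.51 -0.06  0.97]
[-0.13  0.37 -0.78]
[0.7  0.86 0.39]
[0.54 0.3  0.71]
14.9083 [-0.39 -1.45 -0.4 ]
[0.46958145 0.28566772 0.18239265]
```

View pics/c3.png

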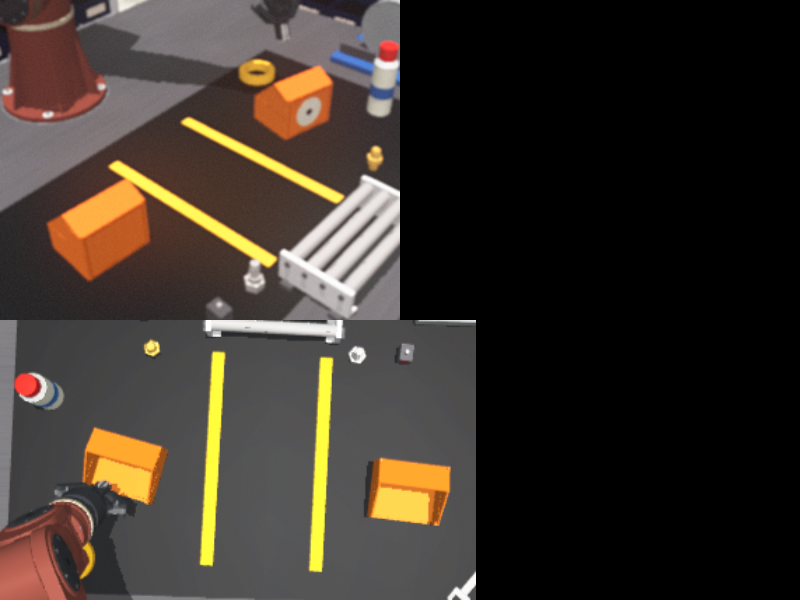

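Both bins lie on their backs, and the stamp shows on the left bin's base (crop pixel (308,111)). Next I move the closed fingers to the left bin's outer side and measure its pose.

```bash
cat >> h.py <<'E'
def binpose(y0,y1,fn=None):
    P=[]
    for n in('top','scene'):
        d=shot(n,fn and n+fn);W=cloud(d);hsv=cv2.cvtColor(d['frame'],cv2.COLOR_RGB2HSV)
        m=(hsv[...,0]>7)&(hsv[...,0]<22)&(hsv[...,1]>150)&(W[...,0]>.36)&(W[...,0]<.66)&(W[...,1]>y0)&(W[...,1]<y1)&(W[...,2]>-.01)&(W[...,2]<.14)
        m=cv2.morphologyEx(m.astype(np.uint8),cv2.MORPH_OPEN,np.ones((3,3),np.uint8))>0
        Q=W[m].astype(np.float32);P.append(Q)
        print(n,len(Q),cv2.minAreaRect(Q[:,:2]))
    Q=np.vstack(P); r=cv2.minAreaRect(Q[:,:2]); a=r[2]%90; a=a-90 if a>45 else a
    t=np.radians(a);L=Q[:,:2]@np.array([[np.cos(t),-np.sin(t)],[np.sin(t),np.cos(t)]])
    lo,hi=np.percentile(L,[1,99],axis=0)
    R=np.array([[np.cos(t),-np.sin(t)],[np.sin(t),np.cos(t)]])
    print('yaw',round(a,1),'size',hi-lo,'corners',[(R@c).round(3) for c in([hi[0],hi[1]],[hi[0],lo[1]],[lo[0],hi[1]],[lo[0],lo[1]])])
    # base plane from scene points facing away
    B=P[1][:,:2]@R; f=P[1][(B[:,0]>hi[0]-.015)&(P[1][:,2]>.015)&(P[1][:,2]<.09)]
    l=cv2.fitLine(f[:,:2],cv2.DIST_HUBER,0,.01,.01).ravel();ya=np.degrees(np.arctan2(l[1],l[0]))%180-90
    print('base yaw',ya,'at',l[2:],len(f)); print(robot.state()['time_s'])
E
python3 - <<'E'
from h import *
d=(0.0245*-1,-1);q=quat((-.0245,-1),.6,-1)
robot.move_l([.43,.30,.24],vel=.25)
robot.reach([.485,.44,.14],q)
robot.move_l([.485,.41,.03],vel=.2)
binpose(.14,.4)
print(robot.state()['tool_pos'])
E
```

```text
Traceback (most recent call last):
  File "h.py", line 47, in binpose
    print(n,len(Q),cv2.minAreaRect(Q[:,:2]))
                   ~~~~~~~~~~~~~~~^^^^^^^^^
cv2.error: OpenCV(4.12.0) /io/opencv/modules/imgproc/src/convhull.cpp:143: error: (-215:Assertion failed) total >= 0 && (depth == CV_32F || depth == CV_32S) in function 'convexHull'
```

```bash
sed -i 's/Q\[:,:2\])/Q[:,:2].copy())/g; s/fitLine(f\[:,:2\],/fitLine(f[:,:2].copy(),/' h.py
python3 - <<'E'
from h import *
binpose(.14,.4,'4.png')
print(robot.state()['tool_pos'])
E
```

```text
top 1484 ((0.5128087997436523, 0.2889319360256195), (0.15906573832035065, 0.11350615322589874), 75.8337631225586)
scene 1989 ((0.4632437825202942, 0.29706764221191406), (0.1630563735961914, 0.22119297087192535), 77.83393859863281)
yaw -12.6 size [0.21135399 0.13631204] corners [array([0.581, 0.331]), array([0.552, 0.198]), array([0.375, 0.377]), array([0.345, 0.244])]
base yaw -14.374123 at [0.56110173 0.25811136] 423
18.0167
[0.48586835 0.41100799 0.03198012]
```

```bash
python3 - <<'E'
from h import *
robot.move_l([.484,.365,.03],vel=.1)
for y in(.355,.345,.338): robot.move_l([.484,y,.03],vel=.04);print(robot.state()['force'].round(1))
robot.move_l([.484,.36,.03],vel=.1)
binpose(.14,.4,'5.png')
E
```

```text
[0.3 0.3 0.7]
[ 0.2  0.1 -0.6]
[ 0. -0. -0.]
top 1444 ((0.5188214182853699, 0.27028948068618774), (0.1584572046995163, 0.1154366135597229), 80.62789154052734)
scene 2046 ((0.46787887811660767, 0.296236515045166), (0.20638470351696014, 0.22691789269447327), 82.58802795410156)
yaw -7.4 size [0.21404729 0.16021144] corners [array([0.586, 0.342]), array([0.565, 0.183]), array([0.373, 0.37 ]), array([0.353, 0.211])]
base yaw -9.673111 at [0.5682544 0.2400773] 382
20.2083
```

```bash
python3 - <<'E'
from h import *
robot.move_l([.48,.345,.03],vel=.1)
for y in(.330,.320): robot.move_l([.48,y,.03],vel=.04);print(robot.state()['force'].round(1))
robot.move_l([.48,.345,.03],vel=.1)
binpose(.14,.4,'6.png')
E
```

```text
[ 0.1 -0.6  0. ]
[-0.1  0.2 -0.7]
top 1494 ((0.5244349837303162, 0.2552425265312195), (0.15879684686660767, 0.11817537248134613), 85.7033462524414)
scene 2067 ((0.4723775386810303, 0.2833063304424286), (0.22575879096984863, 0.22429123520851135), 89.44146728515625)
yaw -0.6 size [0.20935314 0.19177143] corners [array([0.583, 0.365]), array([0.581, 0.173]), array([0.374, 0.367]), array([0.372, 0.175])]
base yaw -4.8060074 at [0.57586217 0.23173894] 335
21.9417
```

View pics/top6.png

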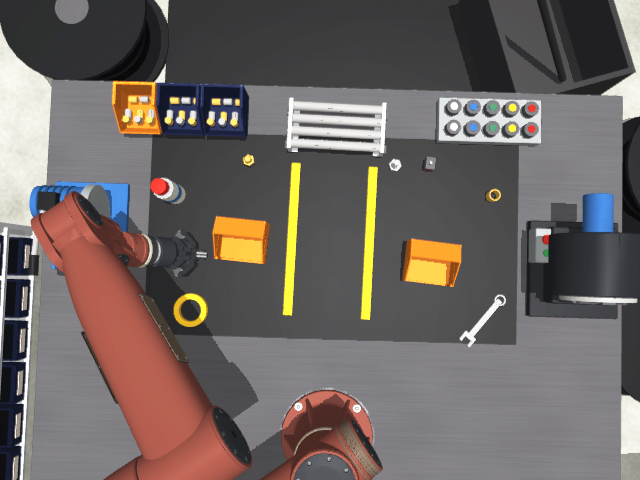

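The left bin at (241,240) is now nearly square to the lane, at about −4.5° yaw. I push it level with its centre of mass, stopping short to check.

```bash
python3 - <<'E'
from h import *
robot.move_l([.527,.345,.03],vel=.1)
robot.move_l([.5255,.20,.03],vel=.06)
print(robot.state()['force'].round(1))
binpose(0.05,.3,'7.png')
robot.move_l([.5235,.11,.03],vel=.06)
binpose(-.06,.2,'8.png')
E
```

```text
[ 0.3  1.2 -0.2]
top 1311 ((0.531144917011261, 0.13483580946922302), (0.11993832141160965, 0.1460491120815277), 2.239307165145874)
scene 2241 ((0.5017174482345581, 0.17798301577568054), (0.17081691324710846, 0.2439713329076767), 3.0372769832611084)
yaw 2.5 size [0.15167097 0.1647598 ] corners [array([0.581, 0.227]), array([0.588, 0.062]), array([0.43, 0.22]), array([0.437, 0.056])]
base yaw 1.8154297 at [0.5829035  0.12811163] 390
25.225
top 1227 ((0.5382590293884277, 0.04093192517757416), (0.1198459193110466, 0.14109587669372559), 8.65888500213623)
scene 2481 ((0.5035848021507263, 0.08608528226613998), (0.16012686491012573, 0.25048309564590454), 9.651223182678223)
yaw 9.7 size [0.14647723 0.17814325] corners [array([0.572, 0.156]), array([ 0.602, -0.02 ]), array([0.427, 0.131]), array([ 0.457, -0.044])]
base yaw 9.290543 at [0.5900886  0.03370232] 370
26.975
```

View pics/top8.png

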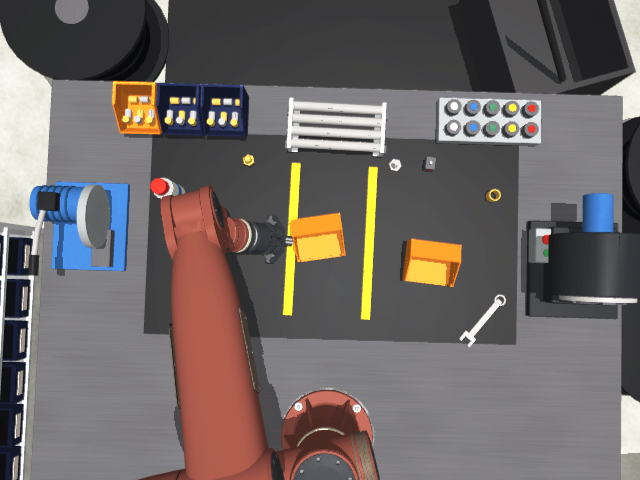

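The bin at (318,238) turned to about +9°, so I push nearer its base end to turn it back while it covers the last 3 cm.

```bash
python3 - <<'E'
from h import *
robot.move_l([.5265,.14,.03],vel=.12)
robot.move_l([.567,.14,.03],vel=.12)
robot.move_l([.567,.094,.03],vel=.06)
binpose(-.09,.16,'9.png')
E
```

```text
top 1232 ((0.530839741230011, 0.01810619607567787), (0.11967092752456665, 0.14046379923820496), 5.067758560180664)
scene 2515 ((0.5003363490104675, 0.05271376296877861), (0.17014995217323303, 0.2174900472164154), 3.6462221145629883)
yaw 5.4 size [0.14895435 0.15754445] corners [array([0.577, 0.111]), array([ 0.592, -0.045]), array([0.429, 0.097]), array([ 0.443, -0.059])]
base yaw 4.1092987 at [ 0.58454156 -0.00192401] 398
28.8833
```

```bash
python3 - <<'E'
from h import *
robot.move_l([.567,.077,.03],vel=.05)
robot.move_l([.569,.15,.03],vel=.15)
robot.move_l([.569,.17,.2],vel=.2)
binpose(-.10,.15,'10.png')
a=cv2.imread('pics/scene10.png')[160:400,170:470];b=cv2.imread('pics/top10.png')[150:330,150:510]
c=np.zeros((600,720,3),np.uint8);c[:240,:300]=a;c[240:600,:]=cv2.resize(b,None,fx=2,fy=2);cv2.imwrite('pics/c10.png',c)
E
```

```text
top 1249 ((0.5263668298721313, 0.0043807253241539), (0.11899714171886444, 0.1411745399236679), 1.351758599281311)
scene 2532 ((0.4958617687225342, 0.03955873101949692), (0.17115260660648346, 0.21689826250076294), 1.039320468902588)
yaw 1.0 size [0.15794098 0.13512927] corners [array([0.58 , 0.072]), array([ 0.582, -0.063]), array([0.422, 0.069]), array([ 0.424, -0.066])]
base yaw -0.23738861 at [ 0.5781633  -0.01021474] 465
31.1167
```

View pics/c10.png

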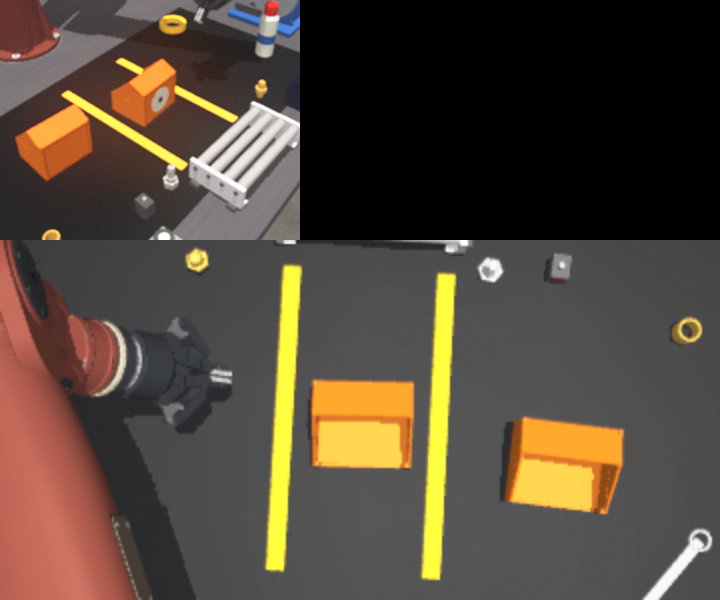

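The stamped bin lies centred between the lines (crop columns 312–413, lines at 293 and 428), with its stamp facing the rollers. The plain bin is clear of the lane, and the bystanders in view look undisturbed.

```bash
python3 -c "
from h import *
robot.hold(.3);print(robot.finish_job())"
```

```text
the job is handed in; nothing more can be done
None
```

Job handed in at about 31 s: both bins are on their backs, the stamped one lies between the lane lines with its stamp facing the rollers, and the plain one is clear of the lane; the judge's verdict was not returned.

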